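Rack the lidded tumblers in their tapered cups

TASK

Put the two lidded tumblers away in the slanted rack, the wide one in the wide holder cup and the slim one in the slim holder cup, in either order, base first and in line with the cup. Keep hold of each while you lower it until its taper meets the cup and the springy cup just begins to give, then stop and let go; don't drop it in, and don't force it down so that it jams. Leave the bowl, the jar and the rabbit where they are.

Things in the scene. Friction and masses are not known exactly. Their poses are not given: they have to be found in the camera images.
- rack: Fixed wooden rack, 170 (x) x 290 (y) x 120 mm high; origin under it at table height, z up, front (-x) towards the robot. Two white open tapered holder cups side by side, 140 mm apart, lean 30 degrees from vertical towards its front: the wide one at +y, the slim one at -y. How deep each cup sits varies by 12 mm from start to start, apart from the other, and is not reported: feel for it.
- wide_well: Place of the wide holder cup, in the rack at (-12, 70, 112) mm. z: the cup's axis, out of the mouth; y: the rack's y. Origin: mouth centre if the cup sits highest; the true mouth is 0 to 12 mm lower on the axis. Inside: radius 31.6 mm at the mouth, 0.2 mm less per mm of depth, 56 mm deep; wall 3.5 mm. Seated: underside 45 mm below the true mouth (45 to 57 below this origin), 55 mm standing out.
- slim_well: Place of the slim holder cup, in the rack at (-12, -70, 112) mm. z: the cup's axis, out of the mouth; y: the rack's y. Origin: mouth centre if the cup sits highest; the true mouth is 0 to 12 mm lower on the axis. Inside: radius 25 mm at the mouth, 0.2 mm less per mm of depth, 48 mm deep; wall 3.5 mm. Seated: underside 37 mm below the true mouth (37 to 49 below this origin), 53 mm standing out.
- wide_press (a joint): How far (m) the wide holder cup is pressed down its axis against its spring: 0 free, stop at 0.009. About 2 N starts it, then 2 N per mm (4 N at 1 mm, 12 N at 5 mm). It springs back.
- slim_press (a joint): The same for the slim holder cup.
- wide_tumbler: Loose white plastic lidded tumbler, closed, round, 100 mm high, 0.1 to 0.2 kg, standing upright. Lower 60 mm tapers from radius 22 mm at the base to 34 mm; upper 40 mm, lid included, is a straight collar of 68 mm diameter to grip. Origin at the centre of the underside, z up through the lid.
- slim_tumbler: Loose white plastic lidded tumbler, closed, round, 90 mm high, 0.07 to 0.14 kg, standing upright. Lower 50 mm tapers from radius 17 mm at the base to 27 mm; upper 40 mm is a straight collar of 54 mm diameter to grip. Origin at the centre of the underside, z up. The two tumblers may stand in either of the two places.
- bowl: White ceramic bowl, 150 mm across, 60 mm high, a bystander; origin under its centre.
- jar: Glass jar with a white cap, 72 mm across, 110 mm high, a bystander; origin under its centre.
- rabbit: White ceramic rabbit, about 95 x 85 x 156 mm high, a bystander; origin under its centre.

How it is judged (in metres and radians):
On the way, in this order (a step that is already met when the one before it is completed fails the run):
1. one tumbler, still held, bears on its own holder cup so that the cup gives (more than 0.4 mm) while the other is not yet racked (((angle between the z axis of wide_tumbler and the z axis of wide_well, either way round below 0.1 rad and x of wide_tumbler in the frame of wide_well between -0.005 and 0.005 m and y of wide_tumbler in the frame of wide_well between -0.005 and 0.005 m and z of wide_tumbler in the frame of wide_well between -0.062 and -0.041 m and value of joint wide_press above 0.0004 m and contact force between the fingers and wide_tumbler above 1 N and distance between slim_tumbler and slim_well above 0.12 m) or (angle between the z axis of slim_tumbler and the z axis of slim_well, either way round below 0.1 rad and x of slim_tumbler in the frame of slim_well between -0.005 and 0.005 m and y of slim_tumbler in the frame of slim_well between -0.005 and 0.005 m and z of slim_tumbler in the frame of slim_well between -0.054 and -0.033 m and value of joint slim_press above 0.0004 m and contact force between the fingers and slim_tumbler above 1 N and distance between wide_tumbler and wide_well above 0.12 m))), for 0.05 s.
2. the other tumbler, still held, likewise bears on its own holder cup while the first stays racked (((angle between the z axis of wide_tumbler and the z axis of wide_well, either way round below 0.1 rad and x of wide_tumbler in the frame of wide_well between -0.005 and 0.005 m and y of wide_tumbler in the frame of wide_well between -0.005 and 0.005 m and z of wide_tumbler in the frame of wide_well between -0.062 and -0.041 m and value of joint wide_press above 0.0004 m and contact force between the fingers and wide_tumbler above 1 N and angle between the z axis of slim_tumbler and the z axis of slim_well, either way round below 0.1 rad and x of slim_tumbler in the frame of slim_well between -0.005 and 0.005 m and y of slim_tumbler in the frame of slim_well between -0.005 and 0.005 m and z of slim_tumbler in the frame of slim_well between -0.054 and -0.033 m) or (angle between the z axis of slim_tumbler and the z axis of slim_well, either way round below 0.1 rad and x of slim_tumbler in the frame of slim_well between -0.005 and 0.005 m and y of slim_tumbler in the frame of slim_well between -0.005 and 0.005 m and z of slim_tumbler in the frame of slim_well between -0.054 and -0.033 m and value of joint slim_press above 0.0004 m and contact force between the fingers and slim_tumbler above 1 N and angle between the z axis of wide_tumbler and the z axis of wide_well, either way round below 0.1 rad and x of wide_tumbler in the frame of wide_well between -0.005 and 0.005 m and y of wide_tumbler in the frame of wide_well between -0.005 and 0.005 m and z of wide_tumbler in the frame of wide_well between -0.062 and -0.041 m))), for 0.05 s.
At the end, for the whole second after the job is handed in: Both tumblers rest, released and still, each in its own holder cup: axis within 0.10 rad of the cup's, underside within 5 mm of the axis either way, underside 41 to 62 mm (wide) and 33 to 54 mm (slim) below the well frame's origin, and neither cup held down by more than 3 mm (angle between the z axis of wide_tumbler and the z axis of wide_well, either way round below 0.1 rad and x of wide_tumbler in the frame of wide_well between -0.005 and 0.005 m and y of wide_tumbler in the frame of wide_well between -0.005 and 0.005 m and z of wide_tumbler in the frame of wide_well between -0.062 and -0.041 m and angle between the z axis of slim_tumbler and the z axis of slim_well, either way round below 0.1 rad and x of slim_tumbler in the frame of slim_well between -0.005 and 0.005 m and y of slim_tumbler in the frame of slim_well between -0.005 and 0.005 m and z of slim_tumbler in the frame of slim_well between -0.054 and -0.033 m and linear speed of each of wide_tumbler, slim_tumbler below 0.01 m/s and contact force between the fingers and wide_tumbler below 0.05 N and value of joint each of wide_press, slim_press below 0.003 m and contact force between the fingers and slim_tumbler below 0.05 N); the robot touches nothing.
It fails at once if the wide holder cup is pressed down more than 5 mm (about 12 N): forced, dropped in, jammed (value of joint wide_press above 0.005 m).
It fails at once if the slim holder cup is pressed down more than 5 mm (about 12 N): forced, dropped in, jammed (value of joint slim_press above 0.005 m).
It fails at once if the bowl is moved more than 20 mm (distance of bowl from where it was at the start of the episode above 0.02 m).
It fails at once if the jar is moved more than 20 mm (distance of jar from where it was at the start of the episode above 0.02 m).
It fails at once if the rabbit is moved more than 20 mm (distance of rabbit from where it was at the start of the episode above 0.02 m).
It also fails if it takes over 72 s, if anything falls off the work surface, if the arm or the gripper's body presses on something with over 40 N, if the wrist force passes 120 N, or if a joint passes its speed limit or range.

ROBOT

A 6-joint arm with a two-finger parallel gripper is mounted at the origin on the work surface. World frame = base frame: x ahead of the robot, y to its left, z up, the work surface at z = 0. Lengths are in mm, angles in rad, forces in N, time in s.
With the tool pointing down it reaches from about 325 to 850 mm from the base axis. Payload 4.4 kg.
Tool frame: the origin (TCP) lies at the very end of the fingers, on their centre line; the grasp point (between the pads) lies 19 mm behind it (manip.hold_point_z is the z of the grasp point in the tool frame, in mm); z points along the fingers, y is the line along which they close (so a half turn about z gives the same grasp; the last joint's range is limited). The gripper opens to 94 mm and grips with 3 to 60 N. Pads are 16 mm wide; open, the fingers measure 119 mm over their backs; the gripper's body (75 mm by 177 mm) begins 78 mm behind the grasp point.
Start: joints at [1.115, 0.207, 1.542, -0, 1.393, -0.15], TCP at [172.568, 548.495, 205.447] pointing down, gripper open.
Joint ranges: [-2.73, 2.73], [-0.86, 2.22], [0.23, 2.46], [-1.11, 4.25], [0.08, 2.63], [-2.82, 2.82]. Speed limits (rad/s): [2.79, 2.79, 3.14, 3.14, 3.14, 3.14].

INTERFACE

Orientations are given as a rotation vector (axis times angle).
In Python, from plant import manip, optics, sense gives the robot as it stands (manip), with the cameras (optics) and the readings as plain functions.
- The arm moves only by the shell command python3 steer.py 'ROWS' [OPENING] [FORCE]. ROWS is a JSON list of rows, 1 to 20 of them, each of 6 numbers: dx, dy, dz in shares of the most that a row can go, 1 being 50 mm, then a rotation vector rx, ry, rz in shares of pi rad (1.0 is pi rad); each row shifts and turns the commanded pose from where the row before left it, along the tool's axes as they then stand; what a row does not reach is not made up. A row lasts 1/10 s, in which the tool goes at most 50 mm and 0.15 rad, less where a joint would pass 70% of its speed; a pose out of reach is approached as far as the arm can. OPENING is the opening from 0.0 (shut) to 1.0 (fully open), set as the command begins (- or left out keeps the last). The fingers move at their own pace and stop on an object; FORCE is the grip in N (left out, the last holds). Time passes only in rows, so rows that do not move let the fingers close. It prints the time, the measured TCP pose, the force, the opening and the grip force at its end. No shift or turn number may pass 1 either way. Input that does not fit is refused with a message, and nothing moves.
- sense(): the state, without advancing time (a new reading comes with each control period).
- optics.capture(name): name is "scene" or "top"; returns a dict with "image" (420x560x3 uint8, red, green, blue), "fx", "fy", "cx", "cy" (pixels), "R" (3x3) and "t" (3): a world point X has camera coordinates R X + t. Camera axes: x right, y down, z forward; pixel columns grow to the right and rows downward; lengths in mm; the calibration is good to about 2 mm. A picture is of the moment at which its call begins. There is no depth.
- manip.close_job(): hands the job in; it is judged then, once.
The state is a dict: "clock": time; "joints": joint angles; "joint_vel": joint speeds; "effort": joint torques, N m; "position": TCP position; "eef_rot": TCP orientation; "ft_force": force on the tool from outside, world axes, zero at the start; "ft_torque": the same for the moment, N m; "finger_gap": opening from 0.0 (shut) to 1.0 (fully open); "finger_force": force on a finger pad.
Only numpy, scipy, OpenCV 4.12 (cv2) and the standard library are available. Lean on these libraries where they do the work, as an engineer would, in place of code of your own. Each camera call takes 0.05 s, during which the arm holds its last target. There are 200 camera calls.

## Working session

There is one attempt and no reset: what is moved stays moved. The work goes in short steps, Python scripts to look and compute and a shell command to move; the robot and the scene stay as the last step left them, time stands still between calls to the robot, and variables do not carry over. Pictures are saved under pics/ and viewed, at most 13 in all, crops included, and the job is handed in when it is done.

```bash
ls; mkdir -p pics; python3 - <<'E'
from plant import manip, optics, sense
import cv2,numpy as np
np.set_printoptions(precision=4,suppress=True)
for n in("scene","top"):
    c=optics.capture(n); cv2.imwrite(f"pics/{n}0.png",c["image"][:,:,::-1]); np.savez(f"{n}0.npz",**c)
    print(n,c["fx"],c["fy"],c["cx"],c["cy"],c["R"].tolist(),c["t"], -c["R"].T@c["t"])
s=sense();print(s, manip.hold_point_z)
E
```

```text
pics
plant.py
steer.py
scene 421.3742684155529 421.3742684155529 277.55433073565814 200.94970310918458 [[-0.28528087241440625, 0.9584208626520346, -0.006653861120041358], [0.5335351276589112, 0.15303565925016288, -0.8318175007487262], [-0.796212968613589, -0.24085169094527367, -0.5550093436874175]] [ 220.3446 -188.5003 1610.7371] [1445.9214  205.6132  738.6424]
top 546.2663455689191 546.2663455689191 279.19657625900186 209.98682759543755 [[-0.012264493372916957, -0.9999057638388876, -0.006168115115336459], [-0.9811452150104522, 0.013223825430039148, -0.19281907971746395], [0.19288247526511978, 0.003686988305679214, -0.9812149391712468]] [ -38.3942  550.2345 1683.0228] [ 214.7634  -51.8721 1757.266 ]
{'clock': 0.1, 'joints': array([ 1.1155,  0.2074,  1.5428,  0.    ,  1.3935, -0.1505]), 'joint_vel': array([-0.0008, -0.0027, -0.0024,  0.0006, -0.0009,  0.    ]), 'effort': array([ -0.0002, -37.1863, -28.2291,   0.0699,   0.0312,  -0.    ]), 'position': array([172.2115, 547.8266, 204.3822]), 'eef_rot': array([-0.4768, -3.1046,  0.0032]), 'ft_force': array([-0.0305,  0.0954, -0.1882]), 'ft_torque': array([ 0.0467,  0.002 , -0.0076]), 'finger_force': 0.0, 'finger_gap': 1.0029327993666555} -18.8
```

View pics/scene0.png

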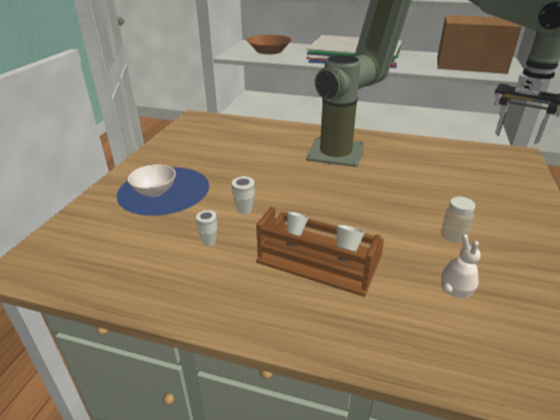

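View pics/top0.png

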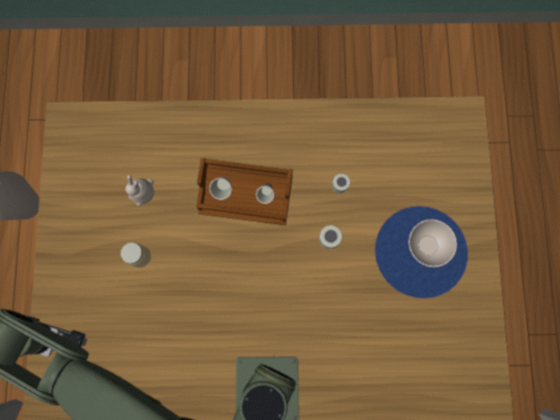

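```bash
python3 - <<'E'
import cv2,numpy as np
t=cv2.imread("pics/top0.png");s=cv2.imread("pics/scene0.png")
a=cv2.resize(t[145:245,190:360],None,fx=4.7,fy=4.7,interpolation=cv2.INTER_CUBIC)[:, :800]
cv2.imwrite("pics/tc.png",a)
b=cv2.resize(s[165:295,190:390],None,fx=4,fy=4,interpolation=cv2.INTER_CUBIC)
cv2.imwrite("pics/sc.png",b)
E
```

```text
(no output)
```

View pics/tc.png

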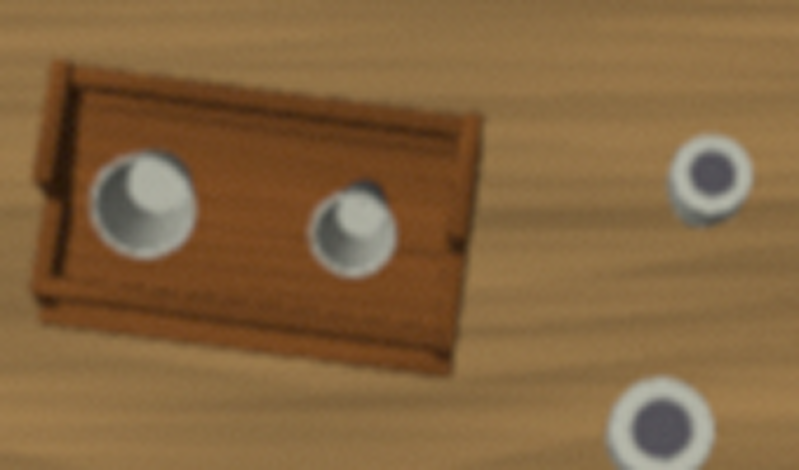

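View pics/sc.png

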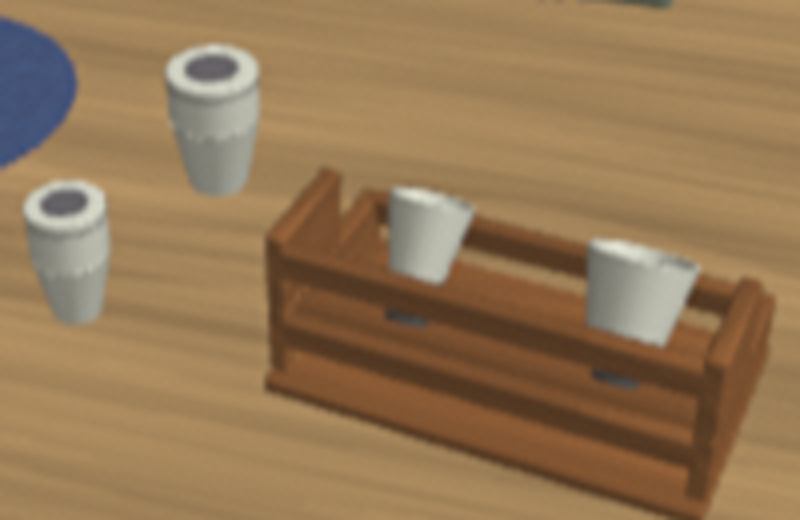

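The scene crop shows the slim tumbler at left and the wide one behind it, with the slim cup mouth from (392,187) to (472,207) and the wide one from (590,240) to (698,266). The rack's back bottom corners are at about (268,385) and (705,515). In the top crop the mouths are at (143,205) for wide and (353,232) for slim, and the lid discs are at (661,428) and (712,173).

```bash
cat > h.py <<'E'
import numpy as np,cv2
from scipy.spatial.transform import Rotation as Ro
np.set_printoptions(precision=3,suppress=True)
def proj(c,X):
    p=c["R"]@np.asarray(X,float)+c["t"]; return np.array([c["fx"]*p[0]/p[2]+c["cx"],c["fy"]*p[1]/p[2]+c["cy"]])
def ray(c,uv,z):
    o=-c["R"].T@c["t"]; d=c["R"].T@np.array([(uv[0]-c["cx"])/c["fx"],(uv[1]-c["cy"])/c["fy"],1]); return o+d*(z-o[2])/d[2]
def delta(pos,R):
    from plant import manip, optics, sense
    s=sense(); R0=Ro.from_rotvec(s["eef_rot"]); 
    print("shift after turn:",R.as_matrix().T@(pos-s["position"]),"shift now:",R0.as_matrix().T@(pos-s["position"]),"turn:",(R0.inv()*R).as_rotvec(),"clock",round(s["clock"],1))
E
python3 - <<'E'
from h import *
from scipy.optimize import least_squares
T=dict(np.load("top0.npz"));S=dict(np.load("scene0.npz"))
def blobs(c,name,pts,rng):
    im=c["image"].astype(int); hsv=cv2.cvtColor(c["image"],cv2.COLOR_RGB2HSV)
    wm=((hsv[...,1]<60)&(hsv[...,2]>90)).astype(np.uint8)
    out={}
    cs,_=cv2.findContours(wm,cv2.RETR_EXTERNAL,cv2.CHAIN_APPROX_NONE)
    for k,p in pts.items():
        d=[(np.hypot(*(q.reshape(-1,2).mean(0)-p)),i) for i,q in enumerate(cs) if len(q)>10]
        q=cs[min(d)[1]]; e=cv2.fitEllipse(q) ; out[k]=(e,cv2.boundingRect(q),q.reshape(-1,2))
        print(name,k,"ellipse",np.round(e[0],2),np.round(e[1],2),round(e[2],1),"bbox",cv2.boundingRect(q))
    # dark lids
    return out
bt=blobs(T,"top",dict(ww=(220,188.5),sw=(265,194.5),wt=(331,236),st=(341,182)),0)
bs=blobs(S,"scene",dict(ww=(349,238),sw=(297,224),wt=(243,195),st=(207,228)),0)
def dark(c,p,r):
    x,y=p; hsv=cv2.cvtColor(c["image"],cv2.COLOR_RGB2HSV)
    m=np.zeros(hsv.shape[:2],bool); m[y-r:y+r+1,x-r:x+r+1]=True
    m&=(hsv[...,2]<120)&(hsv[...,1]<70)
    v,u=np.nonzero(m); return np.array([u.mean(),v.mean()]),m.sum()
for k,h,pt,ps in(("wt",100,(331,236),(243,182)),("st",90,(341,182),(206,215))):
    a,n=dark(T,pt,8); b,n2=dark(S,ps,8); print(k,a,n,ray(T,a,h),b,n2,ray(S,b,h))
# rack colour corners
hsv=cv2.cvtColor(T["image"],cv2.COLOR_RGB2HSV); m=((hsv[...,1]>165)).astype(np.uint8);m[:140]=0;m[240:]=0;m[:,:190]=0;m[:,300:]=0
q=max(cv2.findContours(m,cv2.RETR_EXTERNAL,cv2.CHAIN_APPROX_NONE)[0],key=len)
print(cv2.boxPoints(cv2.minAreaRect(q)),cv2.minAreaRect(q),m.sum())
sc=lambda x,y:np.array([190+(x+.5)/4-.5,165+(y+.5)/4-.5])
tc=lambda x,y:np.array([190+(x+.5)/4.7-.5,145+(y+.5)/4.7-.5])
obs=[(S,sc(268,387),0),(S,sc(704,516),0)]
for c,p,z in obs: print("base corner",ray(c,p,z))
P=dict(ww=(tc(144,205),(sc(590,240)+sc(698,266))/2),sw=(tc(353,232),(sc(392,187)+sc(472,207))/2))
P={k:(np.array(bt[k][0][0]),v[1]) for k,v in P.items()}
ax=np.array([-.5,0,.75**.5])
def res(x,full=False):
    R=Ro.from_euler("z",x[2]).as_matrix(); o=np.array([x[0],x[1],0]); r=[]
    for k,d,y in(("ww",x[3],70),("sw",x[4],-70)):
        X=o+R@(np.array([-12,y,112])-d*ax); r+=list(proj(T,X)-P[k][0])+list(proj(S,X)-P[k][1])
    for (c,p,z),y in zip(obs,(-145,145)): r+=list(.5*(proj(c,o+R@np.array([85,y,0]))-p))
    return np.array(r)
f=least_squares(res,[480,70,-.12,6,6]); print(f.x,f.fun)
E
```

```text
top ww ellipse [220.23 188.17] [20.59 21.55] 164.1 bbox (210, 177, 21, 23)
top sw ellipse [264.9  194.03] [16.41 17.69] 179.1 bbox (257, 185, 17, 19)
top wt ellipse [329.98 236.51] [21.71 22.45] 37.9 bbox (319, 225, 23, 24)
top st ellipse [340.46 182.73] [16.32 18.96] 30.6 bbox (332, 174, 18, 19)
scene ww ellipse [348.98 236.91] [24.6  28.62] 111.1 bbox (337, 225, 28, 27)
scene sw ellipse [296.26 222.37] [20.15 23.87] 0.4 bbox (287, 212, 21, 24)
scene wt ellipse [243.22 192.73] [22.41 39.43] 175.9 bbox (231, 176, 24, 38)
scene st ellipse [206.99 225.74] [20.02 37.4 ] 172.7 bbox (196, 210, 22, 36)
wt [330.42  235.706] 119 [ 458.182 -201.483  100.   ] [241.689 182.574] 61 [ 465.839 -200.006  100.   ]
st [340.947 182.408] 76 [ 628.126 -240.54    90.   ] [204.846 216.135] 52 [ 637.38  -239.578   90.   ]
[[192.765 212.059]
 [200.189 157.617]
 [292.428 170.195]
 [285.004 224.637]] ((242.5963592529297, 191.1267852783203), (93.09300231933594, 54.94603729248047), 7.765166282653809) 4116
base corner [672.677 -86.474   0.   ]
base corner [708.129 198.744  -0.   ]
[609.347  66.977  -0.133   3.18    1.178] [-0.459  0.586 -0.395  0.11  -0.396  0.151 -0.268  0.012 -0.386  0.16
  0.033  0.73 ]
```

```bash
cat >> h.py <<'E'
YAW=-0.133
def down(yaw=YAW):
    y=np.array([-np.sin(yaw),np.cos(yaw),0]); z=np.array([0,0,-1.]); return Ro.from_matrix(np.c_[np.cross(y,z),y,z])
E
python3 - <<'E'
from h import *
delta(np.array([459.5,-201.3,170]),down())
T=dict(np.load("top0.npz"));S=dict(np.load("scene0.npz"))
for z,a,b in((100,(330.3,235.7),(242.6,181.6)),(90,(340.9,182.3),(205.6,215.4))): print(ray(T,a,z),ray(S,b,z))
E
```

```text
shift after turn: [-384.092 -704.414   34.382] shift now: [-498.85  -628.326   35.536] turn: [-0.002 -0.    -0.172] clock 0.1
[ 458.205 -201.116  100.   ] [ 459.928 -199.378  100.   ]
[ 628.477 -240.403   90.   ] [ 633.779 -239.065   90.   ]
```

The rows are not in the units I measure in: shifts go in shares of 50 mm and turns go in shares of pi rad. I convert before sending: -39 mm is -0.78, -21 mm is -0.42, -0.086 rad / 3.1416 = -0.0274.

```bash
python3 steer.py '[[0,0,0,0,0,-0.0274],[0,0,0,0,0,-0.0274],[-0.42,-0.78,0,0,0,0],[-0.42,-0.78,0,0,0,0],[-0.42,-0.78,0,0,0,0],[-0.42,-0.78,0,0,0,0],[-0.42,-0.78,0,0,0,0],[-0.42,-0.78,0,0,0,0],[-0.42,-0.78,0,0,0,0],[-0.42,-0.78,0,0,0,0],[-0.42,-0.78,0,0,0,0],[-0.42,-0.78,0,0,0,0],[-0.42,-0.78,0,0,0,0],[-0.42,-0.78,0,0,0,0],[-0.42,-0.78,0,0,0,0],[-0.42,-0.78,0,0,0,0],[-0.42,-0.78,0,0,0,0],[-0.42,-0.78,0,0,0,0],[-0.42,-0.78,0,0,0,0],[-0.42,-0.78,0,0,0,0]]' 1.0; python3 -c "
from h import *
delta(np.array([459,-200.5,150]),down())"
```

```text
clock: 2.1
position: [454.3, -199.1, 204.9]
eef_rot: [-0.209, -3.134, -0.001]
ft_force: [-0.9, 0.6, 0.6]
finger_gap: 1.0
finger_force: 0.0
shift after turn: [-4.878 -0.776 54.95 ] shift now: [-4.913 -0.805 54.946] turn: [ 0.001 -0.001 -0.   ] clock 2.1
```

In the tool's units: 25 mm is 0.5, 20 mm is 0.4.

```bash
python3 steer.py '[[-0.1,-0.02,0.4,0,0,0],[0,0,0.5,0,0,0],[0,0,0.5,0,0,0],[0,0,0.5,0,0,0],[0,0,0.5,0,0,0],[0,0,0.28,0,0,0],[0,0,0.2,0,0,0],[0,0,0,0,0,0],[0,0,0,0,0,0]]' 1.0; python3 -c "
from h import *
delta(np.array([459,-200.5,61]),down())"
```

```text
clock: 3.0
position: [459.4, -199.2, 61.8]
eef_rot: [0.208, 3.134, -0.0]
ft_force: [0.8, -0.1, 0.1]
finger_gap: 0.999
finger_force: 0.0
shift after turn: [ 0.257 -1.332  0.805] shift now: [ 0.257 -1.332  0.805] turn: [-0.  0.  0.] clock 3.0
```

In the tool's units: -1 mm is -0.02.

```bash
python3 steer.py '[[0,-0.02,0,0,0,0],[0,0,0,0,0,0],[0,0,0,0,0,0],[0,0,0,0,0,0],[0,0,0,0,0,0],[0,0,0,0,0,0],[0,0,0,0,0,0],[0,0,0,0,0,0]]' 0.6 10; python3 steer.py '[[0,0,0,0,0,0],[0,0,0,0,0,0],[0,0,-0.1,0,0,0],[0,0,-0.3,0,0,0],[0,0,-0.6,0,0,0],[0,0,-0.8,0,0,0],[0,0,-0.8,0,0,0],[0,0,0,0,0,0]]' 0.0 30; python3 -c "
from h import *
from plant import manip, optics, sense
s=sense();print(s['ft_torque'],s['joints'])
c=optics.capture('scene');im=c['image'][:,:,::-1];u,v=proj(c,[459,-199,190]).astype(int);print(u,v)
cv2.imwrite('pics/g1.png',cv2.resize(im[v-60:v+60,u-60:u+60],None,fx=5,fy=5,interpolation=cv2.INTER_CUBIC))"
```

```text
clock: 3.8
position: [459.4, -200.3, 62.0]
eef_rot: [0.208, 3.134, -0.001]
ft_force: [0.9, -0.4, 4.7]
finger_gap: 0.723
finger_force: 10.0
clock: 4.6
position: [462.3, -202.0, 197.3]
eef_rot: [0.207, 3.125, -0.009]
ft_force: [-0.0, -0.7, -0.9]
finger_gap: 0.719
finger_force: 30.0
[-0.029 -0.003  0.02 ] [-0.584  0.055  1.73   0.     1.346 -2.022]
241 154
```

View pics/g1.png

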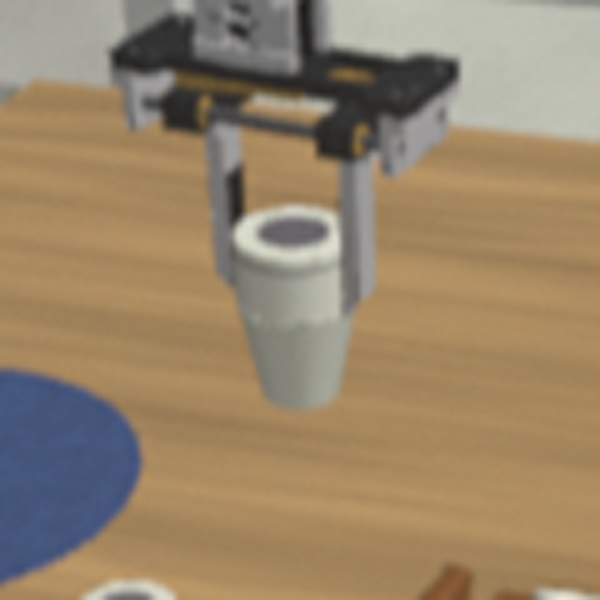

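```bash
cat >> h.py <<'E'
RX,RY=609.3,67.0
def rackR(): return Ro.from_euler("z",YAW).as_matrix()
def well(k): return np.array([RX,RY,0])+rackR()@np.array([-12,70 if k=="w" else -70,112])
AX=np.array([-.5,0,.75**.5])
def tilt(): return Ro.from_matrix(rackR()@np.c_[[-.75**.5,0,-.5],[0,1,0],[.5,0,-.75**.5]])
def goal(k,D,L): return well(k)+rackR()@AX*(L-D)
E
python3 -c "
from h import *
S=dict(np.load('scene0.npz')); print(ray(S,(239,140),235)); 
print(well('w'),well('s'));delta(goal('w',-60,62),tilt());delta(goal('w',-10,62),tilt())"
```

```text
[ 462.863 -201.262  235.   ]
[606.689 137.973 112.   ] [588.123  -0.79  112.   ]
shift after turn: [-45.429 355.3    -0.948] shift now: [-39.109 355.23  -24.197] turn: [-0.002 -0.518  0.001] clock 4.7
shift after turn: [-45.429 355.3    49.052] shift now: [-63.881 355.327  19.236] turn: [-0.002 -0.518  0.001] clock 4.7
```

In the tool's units: 35 mm is 0.7, 30 mm is 0.6, -0.13 rad / 3.1416 = -0.0414.

```bash
python3 steer.py '[[0,0,-0.5,0,0,0],[0,0,-0.5,0,0,0],[0,0,0,0,-0.0414,0],[0,0,0,0,-0.0414,0],[0,0,0,0,-0.0414,0],[0,0,0,0,-0.0414,0],[-0.1,0.6,0,0,0,0],[-0.1,0.7,0,0,0,0],[-0.1,0.7,0,0,0,0],[-0.1,0.7,0,0,0,0],[-0.1,0.7,0,0,0,0],[-0.1,0.7,0,0,0,0],[0,0.7,0,0,0,0],[0,0.7,0,0,0,0],[0,0.7,0,0,0,0],[0,0.6,0,0,0,0],[0,0.3,0,0,0,0],[0,0,0,0,0,0],[0,0,0,0,0,0]]'; python3 -c "
from h import *
delta(goal('w',-30,62),tilt())"
```

```text
clock: 6.55
position: [530.2, 148.2, 253.5]
eef_rot: [0.173, 2.621, -0.048]
ft_force: [-0.4, 0.2, -0.5]
finger_gap: 0.722
finger_force: 30.0
shift after turn: [ 3.958  0.021 69.107] shift now: [ 3.383  0.114 69.137] turn: [-0.001 -0.008  0.002] clock 6.5
```

In the tool's units: 25 mm is 0.5, 20 mm is 0.4, -0.008 rad / 3.1416 = -0.0025.

```bash
python3 steer.py '[[0,0,0,0,-0.0025,0],[0.08,0,0.4,0,0,0],[0,0,0.5,0,0,0],[0,0,0.3,0,0,0],[0,0,0.18,0,0,0],[0,0,0,0,0,0],[0,0,0,0,0,0]]'; python3 -c "
from h import *
from plant import manip, optics, sense
delta(goal('w',-5,62),tilt())
for n in ('scene','top'):
  c=optics.capture(n);im=c['image'][:,:,::-1];u,v=proj(c,well('w')).astype(int);print(u,v)
  cv2.imwrite('pics/p_%s.png'%n,cv2.resize(im[v-50:v+50,u-60:u+60],None,fx=6,fy=6,interpolation=cv2.INTER_CUBIC))"
```

```text
clock: 7.25
position: [563.0, 143.8, 195.2]
eef_rot: [0.175, 2.608, -0.047]
ft_force: [-0.6, 0.0, -1.3]
finger_gap: 0.721
finger_force: 30.0
shift after turn: [ 3.377  0.064 27.064] shift now: [ 3.509  0.068 27.047] turn: [-0.     0.005 -0.001] clock 7.2
350 226
219 189
```

View pics/p_scene.png

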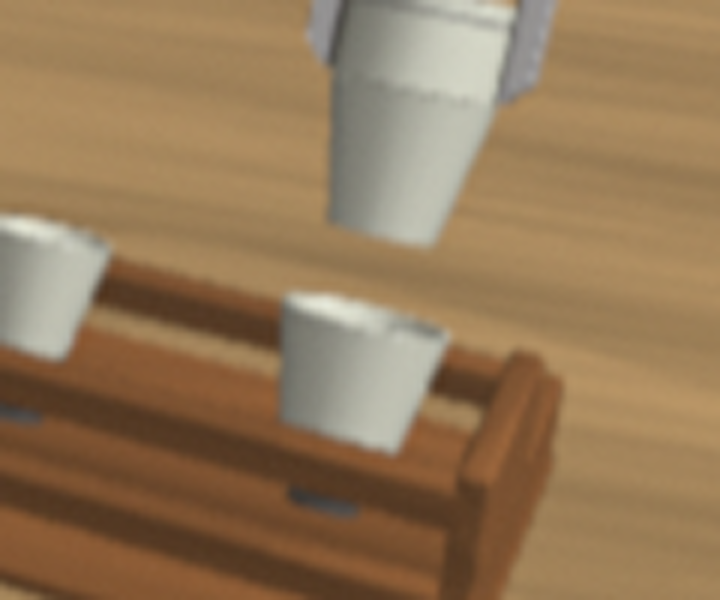

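In the tool's units: 9 mm is 0.18, 3.4 mm is 0.068, 0.005 rad / 3.1416 = 0.0016.

```bash
python3 steer.py '[[0.068,0,0.18,0,0.0016,0],[0,0,0.18,0,0,0],[0,0,0.18,0,0,0],[0,0,0,0,0,0],[0,0,0,0,0,0],[0,0,0,0,0,0]]'; python3 -c "
from h import *
delta(goal('w',30,62),tilt())"
```

```text
clock: 7.95
position: [573.5, 142.9, 169.7]
eef_rot: [0.174, 2.613, -0.047]
ft_force: [0.9, -1.0, -1.5]
finger_gap: 0.721
finger_force: 30.0
shift after turn: [-0.21  -0.48  34.793] shift now: [-0.226 -0.484 34.793] turn: [ 0. -0.  0.] clock 8.0
```

In the tool's units: 9 mm is 0.18, 8 mm is 0.16.

```bash
python3 steer.py '[[0,0,0.18,0,0,0],[0,0,0.18,0,0,0],[0,0,0.18,0,0,0],[0,0,0.16,0,0,0],[0,0,0,0,0,0],[0,0,0,0,0,0]]'; python3 -c "
from h import *
delta(goal('w',40,62),tilt())"
```

```text
clock: 8.55
position: [590.5, 140.4, 138.8]
eef_rot: [0.174, 2.615, -0.047]
ft_force: [0.5, 0.1, -1.1]
finger_gap: 0.717
finger_force: 30.0
shift after turn: [-0.802 -0.277  9.359] shift now: [-0.817 -0.274  9.358] turn: [-0.    -0.002  0.   ] clock 8.6
```

```bash
cat > f.py <<'E'
from h import *
from plant import manip, optics, sense
import sys
k,L=sys.argv[1],float(sys.argv[2])
s=sense(); R=tilt().as_matrix(); e=R.T@(s["position"]-goal(k,0,L))
print("tool force",R.T@s["ft_force"],"torque",R.T@s["ft_torque"],"lat",e[:2],"D",round(e[2],2),s["clock"])
E
python3 f.py w 62; python3 steer.py '[[-0.016,0,0.06,0,0,0],[0,0,0.06,0,0,0],[0,0,0.06,0,0,0],[0,0,0,0,0,0],[0,0,0,0,0,0]]'; python3 f.py w 62; python3 steer.py '[[0,0,0.02,0,0,0],[0,0,0,0,0,0],[0,0,0.02,0,0,0],[0,0,0,0,0,0],[0,0,0,0,0,0]]'; python3 f.py w 62
```

```text
tool force [0.152 0.192 1.158] torque [-0.048  0.339  0.106] lat [0.802 0.277] D 30.64 8.55
clock: 9.05
position: [595.8, 139.9, 131.9]
eef_rot: [0.174, 2.614, -0.046]
ft_force: [0.2, 0.1, -0.8]
finger_gap: 0.719
finger_force: 30.0
tool force [0.241 0.122 0.774] torque [-0.057  0.266 -0.011] lat [-0.422  0.446] D 39.23 9.05
clock: 9.55
position: [597.0, 139.8, 130.4]
eef_rot: [0.174, 2.613, -0.046]
ft_force: [0.8, -0.2, -1.1]
finger_gap: 0.718
finger_force: 30.0
tool force [-0.115 -0.062  1.341] torque [-0.056  0.181  0.015] lat [-0.738  0.535] D 41.12 9.55
```

In the tool's units: 1 mm is 0.02.

```bash
python3 steer.py '[[0,0,0.02,0,0,0],[0,0,0.02,0,0,0],[0,0,0,0,0,0],[0,0,0,0,0,0]]'>/dev/null; python3 f.py w 62; python3 steer.py '[[0,0,0.02,0,0,0],[0,0,0,0,0,0],[0,0,0,0,0,0]]'>/dev/null; python3 f.py w 62
```

```text
tool force [-1.667  0.043 -1.238] torque [-0.01  -0.064  0.006] lat [-1.112  0.565] D 43.01 9.95
tool force [-2.042  0.551 -0.531] torque [ 0.014 -0.219 -0.037] lat [-1.171  0.537] D 43.98 10.25
```

In the tool's units: 1 mm is 0.02.

```bash
python3 steer.py '[[0,0,0.02,0,0,0],[0,0,0,0,0,0],[0,0,0,0,0,0]]'>/dev/null; python3 f.py w 62
```

```text
tool force [-2.495 -1.279 -2.116] torque [ 0.061 -0.407  0.009] lat [-1.258  0.517] D 44.97 10.55
```

In the tool's units: -1 mm is -0.02.

```bash
python3 steer.py '[[-0.02,0,0,0,0,0],[0,0,0,0,0,0],[0,0,0,0,0,0]]'>/dev/null; python3 f.py w 62;  python3 steer.py '[[-0.01,0,0,0,0,0],[0,0,0,0,0,0],[0,0,0,0,0,0]]'>/dev/null; python3 f.py w 62
```

```text
tool force [-2.675  0.322 -0.624] torque [-0.009 -0.317 -0.06 ] lat [-1.453  0.524] D 45.21 10.85
tool force [-2.308  1.056 -1.556] torque [-0.215 -0.091 -0.008] lat [-1.53   0.517] D 45.32 11.15
```

In the tool's units: 1 mm is 0.02.

```bash
python3 steer.py '[[0,0,0,0,0,0],[0,0,0,0,0,0],[0,0,0,0,0,0],[0,0,0,0,0,0],[0,0,0,0,0,0]]'>/dev/null; python3 f.py w 62; python3 steer.py '[[0,0,0.02,0,0,0],[0,0,0,0,0,0],[0,0,0,0,0,0],[0,0,0,0,0,0]]'>/dev/null; python3 f.py w 62
```

```text
tool force [-1.577  1.496 -1.036] torque [-0.339  0.026  0.016] lat [-1.62   0.472] D 45.26 11.65
tool force [-0.962  1.209 -1.614] torque [-0.418  0.012  0.042] lat [-1.812  0.485] D 46.22 12.05
```

In the tool's units: 1 mm is 0.02, 0.5 mm is 0.01.

```bash
python3 steer.py '[[0,0.01,0.02,0,0,0],[0,0,0,0,0,0],[0,0,0,0,0,0],[0,0,0,0,0,0]]'>/dev/null; python3 f.py w 62; python3 steer.py '[[0,0.006,0.02,0,0,0],[0,0,0,0,0,0],[0,0,0,0,0,0],[0,0,0,0,0,0]]'>/dev/null; python3 f.py w 62
```

```text
tool force [-1.953  0.087 -2.026] torque [ 0.073 -0.131  0.043] lat [-1.998  0.64 ] D 47.23 12.45
tool force [-2.153 -3.735 -2.685] torque [ 0.728 -0.254 -0.001] lat [-2.087  0.81 ] D 48.16 12.85
```

In the tool's units: -0.6 mm is -0.012, -0.4 mm is -0.008.

```bash
python3 steer.py '[[-0.012,-0.008,0,0,0,0],[0,0,0,0,0,0],[0,0,0,0,0,0],[0,0,0,0,0,0]]'>/dev/null; python3 f.py w 62; python3 steer.py '[[0,0,0.02,0,0,0],[0,0,0,0,0,0],[0,0,0,0,0,0],[0,0,0,0,0,0]]'>/dev/null; python3 f.py w 62
```

```text
tool force [-1.05  -2.406 -2.112] torque [ 0.549 -0.022 -0.027] lat [-2.153  0.735] D 48.29 13.25
tool force [ 0.852 -2.011 -4.433] torque [0.649 0.125 0.007] lat [-2.186  0.719] D 49.24 13.65
```

In the tool's units: 0.7 mm is 0.014, -0.3 mm is -0.006.

```bash
python3 steer.py '[[0,-0.006,0.014,0,0,0],[0,0,0,0,0,0],[0,0,0,0,0,0],[0,0,0,0,0,0]]'>/dev/null; python3 f.py w 62; python3 -c "
from h import *
from plant import manip, optics, sense
c=optics.capture('scene');im=c['image'][:,:,::-1];u,v=proj(c,well('w')).astype(int)
cv2.imwrite('pics/q1.png',cv2.resize(im[v-50:v+50,u-60:u+60],None,fx=6,fy=6,interpolation=cv2.INTER_CUBIC))"
```

```text
tool force [ 0.563 -2.294 -5.613] torque [0.286 0.316 0.035] lat [-2.243  0.676] D 49.9 14.05
```

View pics/q1.png

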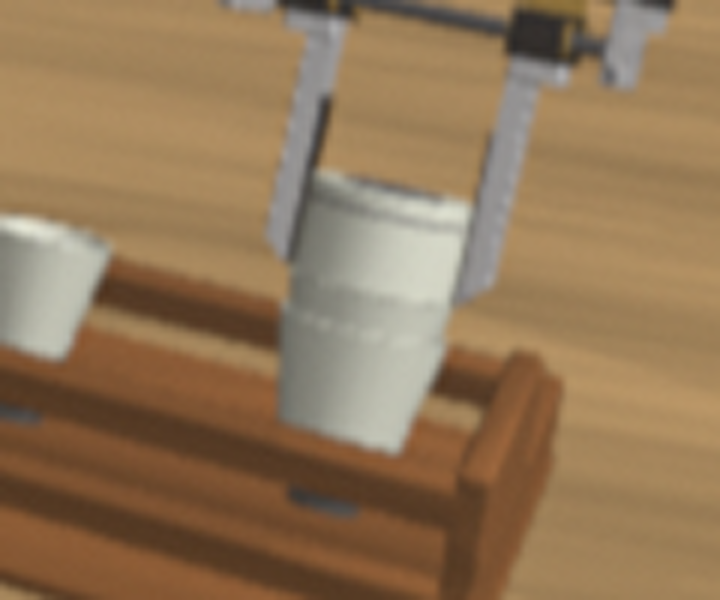

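The tumbler stands coaxial in the wide cup, with the collar bottom near (370,290) and the mouth near (365,325), and the cup has given about 2 mm. Next I release it.

In the tool's units: -0.7 mm is -0.014.

```bash
python3 steer.py '[[0,0,-0.014,0,0,0],[0,0,0,0,0,0],[0,0,0,0,0,0]]'; python3 f.py w 62; python3 steer.py '[[0,0,0,0,0,0],[0,0,0,0,0,0],[0,0,0,0,0,0],[0,0,0,0,0,0],[0,0,0,0,0,0]]' 0.92; python3 f.py w 62; python3 steer.py '[[0,0,-0.2,0,0,0],[0,0,-0.4,0,0,0],[0,0,-0.5,0,0,0],[0,0,-0.6,0,0,0],[0,0,-0.6,0,0,0],[0,0,-0.4,0,0,0],[0,0,0,0,0,0]]'; python3 -c "
from h import *
from plant import manip, optics, sense
for n in ('scene','top'):
  c=optics.capture(n);im=c['image'][:,:,::-1];u,v=proj(c,well('w')).astype(int)
  x=cv2.resize(im[v-50:v+50,u-60:u+60],None,fx=6,fy=6,interpolation=cv2.INTER_CUBIC)
  cv2.imwrite('pics/r_%s.png'%n,x)"
```

```text
clock: 14.4
position: [602.4, 139.2, 124.1]
eef_rot: [0.174, 2.614, -0.046]
ft_force: [-3.6, -0.8, 4.0]
finger_gap: 0.72
finger_force: 30.0
tool force [ 0.984 -1.232 -5.137] torque [0.14  0.333 0.003] lat [-2.263  0.657] D 49.29 14.4
clock: 14.9
position: [602.5, 139.1, 124.1]
eef_rot: [0.174, 2.614, -0.047]
ft_force: [0.9, 0.3, -0.5]
finger_gap: 0.921
finger_force: 0.0
tool force [-0.548  0.378  0.867] torque [-0.012  0.295  0.011] lat [-2.342  0.515] D 49.35 14.9
clock: 15.6
position: [536.8, 148.9, 246.0]
eef_rot: [0.173, 2.606, -0.043]
ft_force: [0.7, -0.3, -0.1]
finger_gap: 0.919
finger_force: 0.0
```

View pics/r_scene.png

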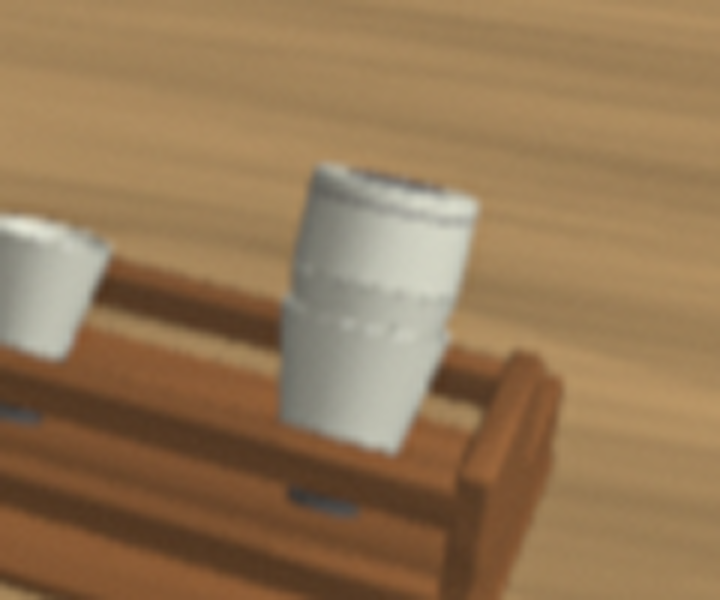

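The wide tumbler is seated, released and in line with its cup. The slim tumbler is next.

In the tool's units: -35 mm is -0.7, -30 mm is -0.6, 0.13 rad / 3.1416 = 0.0414.

```bash
sed -i 's/RX,RY=609.3,67.0/RX,RY=611.3,67.3/' h.py; python3 steer.py '[[0,0,0,0,0.0414,0],[0,0,0,0,0.0414,0],[0,0,0,0,0.0414,0],[0,0,0,0,0.0414,0],[0,-0.6,0,0,0,0],[0,-0.7,0,0,0,0],[0,-0.7,0,0,0,0],[-0.2,-0.7,0,0,0,0],[-0.2,-0.7,0,0,0,0],[-0.2,-0.7,0,0,0,0],[-0.2,-0.7,0,0,0,0],[-0.2,-0.7,0,0,0,0],[-0.2,-0.7,0,0,0,0],[-0.2,-0.7,0,0,0,0],[-0.2,-0.5,0,0,0,0],[0,0,0,0,0,0],[0,0,0,0,0,0]]' 1.0; python3 -c "
from h import *
delta(np.array([630.5,-240,150]),down())"
```

```text
clock: 17.4
position: [565.2, -229.3, 239.2]
eef_rot: [-0.211, -3.134, -0.003]
ft_force: [-0.9, -0.1, -0.4]
finger_gap: 1.001
finger_force: 0.0
shift after turn: [-66.092  -1.908  89.212] shift now: [-66.144  -2.01   89.172] turn: [ 0.002 -0.001 -0.001] clock 17.4
```

```bash
python3 steer.py '[[-0.4,-0.02,0,0,0,0],[-0.5,-0.02,0.2,0,0,0],[-0.42,0,0.6,0,0,0],[0,0,0.6,0,0,0],[0,0,0.38,0,0,0],[0,0,0,0,0,0],[0,0,0,0,0,0],[0,0,0,0,0,0]]' 1.0; python3 -c "
from h import *
delta(np.array([630.5,-240,51]),down())"
```

```text
clock: 18.2
position: [632.5, -239.9, 154.7]
eef_rot: [0.207, 3.129, -0.002]
ft_force: [0.4, 0.1, 0.4]
finger_gap: 1.003
finger_force: 0.0
shift after turn: [  1.937  -0.327 103.685] shift now: [  2.539  -0.225 103.672] turn: [-0.001  0.006  0.001] clock 18.2
```

In the tool's units: 25 mm is 0.5, 18 mm is 0.36, 0.005 rad / 3.1416 = 0.0016.

```bash
python3 steer.py '[[0.02,0,0.5,0,0.0016,0],[0,0,0.5,0,0,0],[0,0,0.5,0,0,0],[0,0,0.36,0,0,0],[0,0,0.2,0,0,0],[0,0,0,0,0,0],[0,0,0,0,0,0],[0,0,0,0,0,0]]' 1.0; python3 -c "
from h import *
delta(np.array([630.5,-240,51]),down())"
```

```text
clock: 19.0
position: [631.8, -240.7, 51.8]
eef_rot: [0.208, 3.133, -0.002]
ft_force: [0.8, -0.1, -0.0]
finger_gap: 1.002
finger_force: 0.0
shift after turn: [1.351 0.497 0.848] shift now: [1.352 0.498 0.846] turn: [-0.001  0.001  0.   ] clock 19.0
```

In the tool's units: 1 mm is 0.02, 0.5 mm is 0.01.

```bash
python3 steer.py '[[0.02,0.01,0,0,0,0],[0,0,0,0,0,0],[0,0,0,0,0,0],[0,0,0,0,0,0],[0,0,0,0,0,0],[0,0,0,0,0,0],[0,0,0,0,0,0],[0,0,0,0,0,0]]' 0.45 10; python3 steer.py '[[0,0,0,0,0,0],[0,0,0,0,0,0],[0,0,0,0,0,0]]' 0.0 30; python3 steer.py '[[0,0,-0.1,0,0,0],[0,0,-0.4,0,0,0],[0,0,-0.8,0,0,0],[0,0,-0.8,0,0,0],[0,0,-0.8,0,0,0],[0,0,-0.8,0,0,0],[0,0,0,0,-0.0414,0],[0,0,0,0,-0.0414,0],[0,0,0,0,-0.0414,0],[0,0,0,0,-0.0423,0],[0,0,0,0,0,0],[0,0,0,0,0,0]]'; python3 -c "
from h import *
delta(goal('s',-40,51.8),tilt())"
```

```text
clock: 19.8
position: [629.4, -239.4, 49.7]
eef_rot: [-0.208, -3.133, -0.0]
ft_force: [0.1, 0.4, -0.5]
finger_gap: 0.576
finger_force: 10.0
clock: 20.1
position: [629.4, -239.3, 49.7]
eef_rot: [-0.208, -3.133, -0.0]
ft_force: [0.1, -0.4, -0.3]
finger_gap: 0.569
finger_force: 30.0
clock: 21.3
position: [629.3, -239.4, 234.8]
eef_rot: [0.175, 2.618, -0.046]
ft_force: [0.6, -0.7, -0.4]
finger_gap: 0.57
finger_force: 30.0
shift after turn: [122.472 231.597 -20.701] shift now: [122.684 231.538 -20.101] turn: [ 0.    -0.005 -0.   ] clock 21.3
```

In the tool's units: 35 mm is 0.7, 30 mm is 0.6, -0.005 rad / 3.1416 = -0.0016.

```bash
python3 steer.py '[[0,0.3,-0.18,0,0,0],[0.1,0.6,-0.18,0,0,0],[0.3,0.6,0,0,-0.0016,0],[0.4,0.7,0,0,0,0],[0.5,0.7,0,0,0,0],[0.5,0.7,0,0,0,0],[0.4,0.6,0,0,0,0],[0.2,0.32,0,0,0,0],[0.04,0.1,0,0,0,0],[0,0,0,0,0,0],[0,0,0,0,0,0],[0,0,0,0,0,0]]'; python3 -c "
from h import *
delta(goal('s',-5,49.7),tilt())"
```

```text
clock: 22.5
position: [548.4, 3.6, 190.5]
eef_rot: [0.175, 2.609, -0.048]
ft_force: [0.9, -0.4, -1.4]
finger_gap: 0.574
finger_force: 30.0
shift after turn: [ 2.966  1.485 34.209] shift now: [ 3.108  1.511 34.195] turn: [-0.001  0.004 -0.001] clock 22.5
```

In the tool's units: 9 mm is 0.18, 7 mm is 0.14, 0.004 rad / 3.1416 = 0.0013.

```bash
python3 steer.py '[[0.04,0.03,0.18,0,0.0013,0],[0,0,0.18,0,0,0],[0,0,0.18,0,0,0],[0,0,0.14,0,0,0],[0,0,0,0,0,0],[0,0,0,0,0,0],[0,0,0,0,0,0],[0,0,0,0,0,0]]'; python3 f.py s 49.7
```

```text
clock: 23.3
position: [562.4, 4.2, 159.2]
eef_rot: [0.174, 2.614, -0.046]
ft_force: [-0.5, -0.8, -0.6]
finger_gap: 0.569
finger_force: 30.0
tool force [ 0.626 -0.843  0.387] torque [-0.008  0.355 -0.002] lat [0.709 1.023] D -5.22 23.3
```

```bash
python3 steer.py '[[0,-0.02,0.12,0,0,0],[0,0,0.14,0,0,0],[0,0,0.14,0,0,0],[0,0,0.1,0,0,0],[0,0,0,0,0,0],[0,0,0,0,0,0],[0,0,0,0,0,0]]'>/dev/null; python3 f.py s 49.7; python3 steer.py '[[0,0,0.1,0,0,0],[0,0,0.1,0,0,0],[0,0,0,0,0,0],[0,0,0,0,0,0],[0,0,0,0,0,0]]'>/dev/null; python3 f.py s 49.7
```

```text
tool force [ 0.797 -0.212  0.398] torque [-0.005  0.401  0.063] lat [ 1.36  -0.015] D 20.13 24.0
tool force [2.758 0.329 3.165] torque [-0.04  1.28  0.02] lat [3.048 0.044] D 30.68 24.5
```

```bash
python3 steer.py '[[0,0,0,0,0,0],[0,0,0,0,0,0],[0,0,0,0,0,0]]'; python3 f.py s 49.7; python3 -c "
from h import *
from plant import manip, optics, sense
print(sense()['joints'])
x=[]
for n in ('scene','top'):
  c=optics.capture(n);im=c['image'][:,:,::-1];u,v=proj(c,well('s')).astype(int)
  x.append(cv2.resize(im[v-75:v+45,u-45:u+45],None,fx=4.4,fy=4.4,interpolation=cv2.INTER_CUBIC))
cv2.imwrite('pics/s1.png',np.hstack(x))"
```

```text
clock: 24.8
position: [578.1, 1.1, 127.2]
eef_rot: [0.174, 2.618, -0.046]
ft_force: [-4.4, 0.2, -4.0]
finger_gap: 0.571
finger_force: 30.0
tool force [ 5.771 -0.376  1.257] torque [-0.035  1.644  0.016] lat [2.911 0.008] D 30.52 24.8
[-0.154  0.003  2.046  0.02   0.573 -1.606]
```

View pics/s1.png

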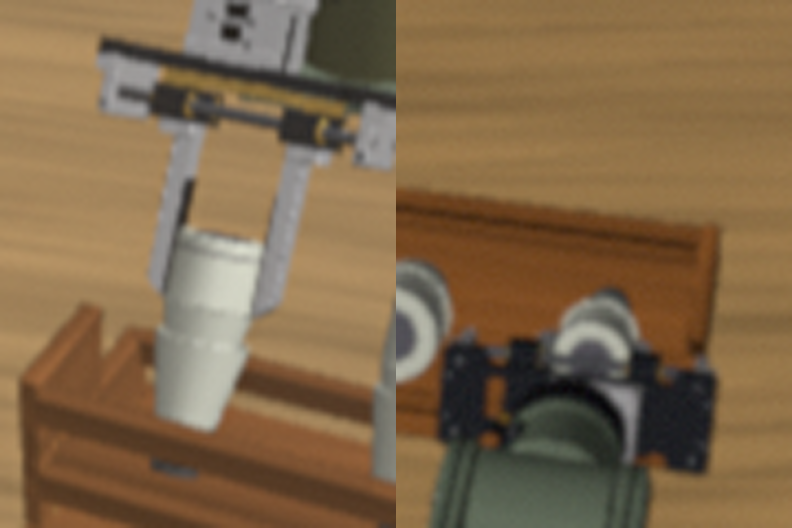

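The rows are not in the units I measure in: shifts go in shares of 50 mm and turns go in shares of pi rad. I convert before sending: -2 mm is -0.04, 1.5 mm is 0.03.

```bash
python3 steer.py '[[0.03,0,-0.04,0,0,0],[0.03,0,0,0,0,0],[0,0,0,0,0,0],[0,0,0,0,0,0],[0,0,0,0,0,0],[0,0,0,0,0,0]]'>/dev/null; python3 f.py s 49.7; python3 steer.py '[[0,0,0,0,0,0],[0,0,0,0,0,0],[0,0,0,0,0,0],[0,0,0,0,0,0]]'>/dev/null; python3 f.py s 49.7
```

```text
tool force [ 2.086 -0.869 -1.208] torque [-0.01   0.821  0.015] lat [ 2.675 -0.072] D 27.65 25.5
tool force [0.715 0.223 0.835] torque [-0.022  0.333 -0.016] lat [ 2.939 -0.085] D 27.87 25.9
```

In the tool's units: 1 mm is 0.02, 0.8 mm is 0.016.

```bash
python3 steer.py '[[0.016,0,0.02,0,0,0],[0,0,0.02,0,0,0],[0,0,0.02,0,0,0],[0,0,0,0,0,0],[0,0,0,0,0,0],[0,0,0,0,0,0]]'>/dev/null; python3 f.py s 49.7; python3 steer.py '[[0,0,0.02,0,0,0],[0,0,0.02,0,0,0],[0,0,0,0,0,0],[0,0,0,0,0,0],[0,0,0,0,0,0]]'>/dev/null; python3 f.py s 49.7
```

```text
tool force [0.824 0.234 0.523] torque [-0.017  0.274  0.016] lat [ 4.958 -0.042] D 31.1 26.5
tool force [0.199 0.57  0.392] torque [-0.05   0.361 -0.057] lat [ 5.011 -0.04 ] D 33.11 27.0
```

In the tool's units: 1 mm is 0.02.

```bash
python3 steer.py '[[0,0,0.02,0,0,0],[0,0,0.02,0,0,0],[0,0,0,0,0,0],[0,0,0,0,0,0],[0,0,0,0,0,0]]'>/dev/null; python3 f.py s 49.7; python3 steer.py '[[0,0,0.02,0,0,0],[0,0,0,0,0,0],[0,0,0,0,0,0],[0,0,0,0,0,0]]'>/dev/null; python3 f.py s 49.7
```

```text
tool force [ 0.589 -0.063  0.548] torque [-0.027  0.314 -0.042] lat [ 5.029 -0.033] D 35.12 27.5
tool force [-0.659  0.677  1.247] torque [-0.084  0.152  0.003] lat [ 4.846 -0.007] D 36.08 27.9
```

In the tool's units: 1 mm is 0.02.

```bash
python3 steer.py '[[0,0,0.02,0,0,0],[0,0,0,0,0,0],[0,0,0,0,0,0],[0,0,0,0,0,0]]'>/dev/null; python3 f.py s 49.7; python3 steer.py '[[0,0,0.02,0,0,0],[0,0,0,0,0,0],[0,0,0,0,0,0],[0,0,0,0,0,0]]'>/dev/null; python3 f.py s 49.7
```

```text
tool force [ 0.973  2.986 -0.533] torque [-0.232  0.178 -0.049] lat [4.757 0.061] D 36.99 28.3
tool force [-0.349  1.827 -3.317] torque [-0.337  0.124  0.004] lat [4.719 0.062] D 37.98 28.7
```

In the tool's units: 0.5 mm is 0.01.

```bash
python3 steer.py '[[0,0.01,0.01,0,0,0],[0,0,0,0,0,0],[0,0,0,0,0,0],[0,0,0,0,0,0]]'>/dev/null; python3 f.py s 49.7; python3 steer.py '[[0,0,0.014,0,0,0],[0,0,0,0,0,0],[0,0,0,0,0,0],[0,0,0,0,0,0]]'>/dev/null; python3 f.py s 49.7
```

```text
tool force [-0.254 -1.602 -4.521] torque [ 0.289  0.193 -0.001] lat [4.716 0.156] D 38.53 29.1
tool force [-1.066 -3.712 -4.849] torque [ 0.627  0.079 -0.009] lat [4.729 0.17 ] D 39.22 29.5
```

In the tool's units: 0.6 mm is 0.012, -0.4 mm is -0.008.

```bash
python3 steer.py '[[0,-0.008,0.012,0,0,0],[0,0,0,0,0,0],[0,0,0,0,0,0],[0,0,0,0,0,0]]'>/dev/null; python3 f.py s 49.7; python3 -c "
from h import *
from plant import manip, optics, sense
c=optics.capture('scene');im=c['image'][:,:,::-1];u,v=proj(c,well('s')).astype(int)
cv2.imwrite('pics/s2.png',cv2.resize(im[v-50:v+50,u-45:u+75],None,fx=6,fy=6,interpolation=cv2.INTER_CUBIC))"
```

```text
tool force [-0.563 -1.26  -5.336] torque [0.387 0.171 0.009] lat [4.733 0.152] D 39.79 29.9
```

View pics/s2.png

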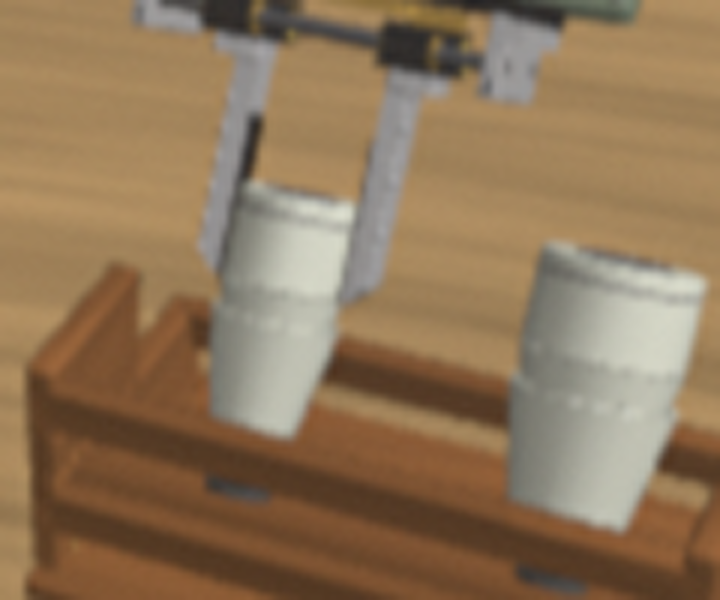

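Both tumblers look equally seated: the slim collar bottom is near (285,295) just above its mouth, parallel to the wide one. The cup has given about 2 mm, so I release the slim tumbler and back off.

In the tool's units: -0.7 mm is -0.014.

```bash
python3 steer.py '[[0,0,-0.014,0,0,0],[0,0,0,0,0,0],[0,0,0,0,0,0]]'>/dev/null; python3 f.py s 49.7; python3 steer.py '[[0,0,0,0,0,0],[0,0,0,0,0,0],[0,0,0,0,0,0],[0,0,0,0,0,0],[0,0,0,0,0,0]]' 0.8 >/dev/null; python3 f.py s 49.7; python3 steer.py '[[0,0,-0.2,0,0,0],[0,0,-0.4,0,0,0],[0,0,-0.5,0,0,0],[0,0,-0.6,0,0,0],[0,0,-0.6,0,0,0],[0,0,-0.6,0,0,0],[0.6,-0.4,0,0,0,0],[0.6,-0.4,0,0,0,0],[0,0,0,0,0,0],[0,0,0,0,0,0],[0,0,0,0,0,0]]'; python3 -c "
from h import *
from plant import manip, optics, sense
x=[]
for n in ('scene','top'):
  c=optics.capture(n);im=c['image'][:,:,::-1];u,v=proj(c,(well('s')+well('w'))/2).astype(int)
  x.append(cv2.resize(im[v-50:v+50,u-50:u+50],None,fx=4,fy=4,interpolation=cv2.INTER_CUBIC))
cv2.imwrite('pics/s3.png',np.hstack(x))"
```

```text
tool force [-1.025 -1.435 -4.924] torque [0.354 0.033 0.029] lat [4.747 0.136] D 39.14 30.25
tool force [ 0.661 -0.268  0.951] torque [0.056 0.226 0.03 ] lat [5.462 0.164] D 39.4 30.75
clock: 31.85
position: [453.5, -22.4, 216.1]
eef_rot: [0.173, 2.612, -0.047]
ft_force: [0.7, 0.4, -0.6]
finger_gap: 0.802
finger_force: 0.0
```

View pics/s3.png

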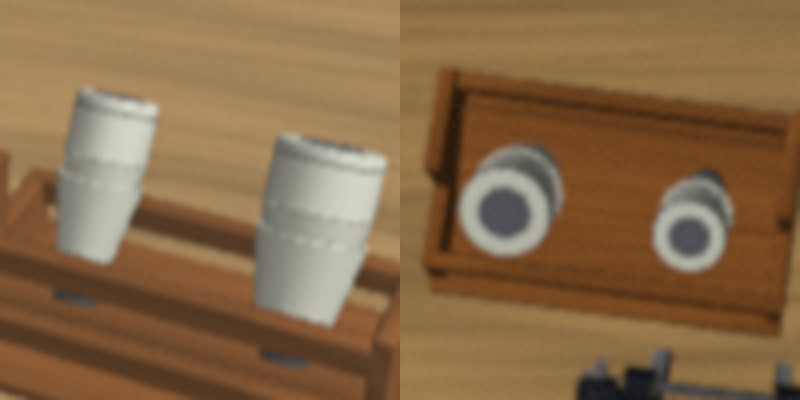

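Both tumblers stand in line with their cups, the gripper is clear, and the cup mouths look level with where they started. I'm handing the job in.

```bash
python3 -c "
from plant import manip, optics, sense
print(manip.close_job())"
```

```text
the job is handed in; nothing more can be done
None
```

Both tumblers are in their own cups, lowered while held until each cup gave about 2 mm (estimated from the force) and then released; I handed the job in at about 32 s, and it returned no verdict.

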